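# Lock the nest box's sliding front with its pin

## Robot

A 6-joint arm with a two-finger parallel gripper is mounted at the origin on the work surface. World frame = base frame: x ahead of the robot, y to its left, z up, the work surface at z = 0. Lengths are in m, angles in rad, forces in N, time in s.
With the tool pointing down it reaches from about 0.3 to 0.875 m from the base axis. Payload 6.4 kg.
Tool frame: the origin (TCP) lies where the fingers leave the gripper's body, on its centre line; the fingertips stand 73 mm ahead of it and the grasp point (between the pads) lies 54 mm ahead of it; z points along the fingers, y is the line along which they close (so a half turn about z gives the same grasp; the last joint's range is limited). The gripper opens to 85 mm and grips with 20 to 120 N. Pads are 22 mm wide; open, the fingers measure 114 mm over their backs; the gripper's body (76 mm by 85 mm) begins 54 mm behind the grasp point. The pads swing forward as they close: fully open they stand 13 mm farther back than shut.
Start: joints at [0.896, 0.181, 1.607, -0, 1.354, -0.206], TCP at [0.26, 0.513, 0.304] pointing down, gripper open.
Joint ranges: [-2.99, 2.99], [-0.89, 2.07], [0.3, 2.58], [-1.14, 4.28], [0, 2.63], [-3.12, 3.12]. Speed limits (rad/s): [2.57, 2.57, 3.01, 3.14, 3.14, 3.14].

## Interface

Orientations are given as a unit quaternion [w, x, y, z].
In Python, from bench import ctrl gives the robot as it stands.
- The arm moves only by the tool carry_out, never from a script. Its argument "steps" is one flat list of numbers, 7 for each row, row after row: the shift along the tool's x, y, z in m, then the turn, a rotation vector about the tool's x, y, z in rad, then the opening, from 0 (shut) to 1 (fully open). In form: [dx, dy, dz, wx, wy, wz, claw, dx, dy, dz, wx, wy, wz, claw, ...]. A call has 1 to 20 rows; each row is the pose to reach, as a shift and turn from the pose commanded when the call began, along the tool's axes at that moment; what a row does not reach only later rows make up. A row lasts 1/10 s, in which the tool goes at most 50 mm and 8.59 degrees, less where a joint would pass 70% of its speed; a pose out of reach is approached as far as the arm can. A call with a gripper value outside its range is refused whole. The fingers move at their own pace and stop on an object; the grip force is fixed at half the most. Time passes only in rows, so rows that repeat a pose let the fingers close. It gives the time, the measured TCP pose, the force, the opening and the grip force at its end, in the units of the state.
- ctrl.get_obs(): the state, without advancing time (a new reading comes with each control period).
- ctrl.camera(name): name is "side" or "top"; returns the picture (400x640x3 uint8, red, green, blue); there is no depth.
- ctrl.camera_params(name): a dict with "vertical_fov" (degrees; the focal length in pixels is half the picture's height over the tangent of half this angle, whatever the lens; pixels are square), "cx", "cy" (the principal point, pixels), "k1" (the pictures are not rectified: a ray, as slopes to the right and down, at radius r is drawn at 1 + k1 r^2 times it, then the intrinsics apply), "cam_to_world" (4x4, takes a point from camera to world coordinates). Camera axes: x right, y down, z forward; pixel columns grow to the right and rows downward; lengths in m; the calibration is good to about 2 mm. A picture is of the moment at which its call begins. camera_params takes no time and is no camera call.
- ctrl.hand_in(): hands the job in; it is judged then, once.
The state is a dict: "time_s": time; "q": joint angles; "dq": joint speeds; "joint_efforts": joint torques, N m; "eef_pos": TCP position; "eef_rot": TCP orientation; "wrist_force": force on the tool from outside, world axes, zero at the start; "torque": the same for the moment, N m; "opening": opening from 0.0 (shut) to 1.0 (fully open); "grasp_force": force on a finger pad.
Only numpy, scipy, OpenCV 4.12 (cv2) and the standard library are available. Lean on these libraries where they do the work, as an engineer would, in place of code of your own. Each camera call takes 0.05 s, during which the arm holds its last target. There are 200 camera calls.

## Task

Slide the green front of the nest box fully shut, take the red-headed steel pin out of the rack and thread it down through the upper lug, the front's brass tongue and the lower lug. Press it fully home past the spring catch, so that its collar lies flat on the upper lug, without ever forcing it; let go, and leave the wooden pegs, the hammer and the steel dish alone.

Things in the scene. Friction and masses are not known exactly. Their poses are not given: they have to be found in the camera images.
- nestbox: roofless wooden nest box fixed to the bench, 200 mm wide, walls 130 mm high, gabled back 175 mm. Origin: a reference point on the bench before its front; z up, +x towards the box (front wall at x = +45 mm), y along its front. Battens on the wall carry two aluminium lugs and the green sliding front as one hand-fitted set: it sits, fixed, anywhere 4 to 34 mm towards +y from this reference
- upper_lug (a point): reference point (axes as nestbox) at the height of the upper lug's top, 130 mm; NOT the hole. The true hole has the same x and height but lies 4 to 34 mm from here towards +y: see or feel for it. Lug 44 mm wide (y), 12 mm thick, 50 mm out, vertical 13.6 mm hole. Next down come the front's brass tongue (36 mm wide, 12 mm thick, top at 89 mm, 13.6 mm hole) and the lower lug
- lower_lug (a point): reference point at the height of the lower lug's top, 47 mm above the bench, 12 mm thick, 13.6 mm hole; the hole is off towards +y by the same unknown amount as the upper one. Inside it a spring catch grips the pin: over the last 15 to 25 mm before home the pin does not fall by its weight but must be pressed down with roughly 3 to 15 N
- panel (a joint): green sliding front: 0 m = shut against its stop, tongue hole in line with the lugs; grows as it opens to the nestbox's +y (to 0.09). Slides at about 3 N, stays where left. Handle: dark wooden block 14 mm wide (y), x = -11 to +31 mm, 64 to 116 mm above the bench, its middle at y = 78 mm + this value + the set's offset (4 to 34), nestbox frame; push it or pinch it from above
- pin: steel pin upright in the rack, about 150 g: red head 20 mm across, 44 mm high; below it a collar 26 mm across, 5 mm thick; below that a shank 12 mm across, 112 mm long, end bluntly chamfered to 10.8 mm. Origin mid-head (22 mm above the collar's top, 139 mm above the tip), z up along the pin. In the rack its origin is 159 mm above the bench, fully home 157 mm
- rack: wooden block fixed to the bench, 60 x 160 x 80 mm high, with a row along its y of three 13 mm holes 60 mm deep, 50 mm apart; origin at the centre of its underside. The pin stands in any one of them (its collar about 52 mm above the block), two wooden pegs in the others
- peg_a: plain wooden peg, 11.6 mm across, 80 mm long, standing in the rack, rising 20 mm above it; origin at its lower end. Leave alone
- peg_b: another such peg. Leave alone
- hammer: hammer lying on the bench, origin under its middle. Leave alone
- dish: steel dish 110 mm across, 40 mm high, on the bench; origin at the centre of its underside. Leave alone
There are look-alikes about, which are no part of the job. What is shaped like the pin but turquoise is not meant.

How it is judged:
On the way, in this order (a step that is already met when the one before it is completed fails the run):
1. the front is fully shut (value of joint panel below 0.003 m), for 0.2 s.
2. the pin has entered the upper lug (z of pin in the frame of nestbox below 0.262 m and x of pin in the frame of nestbox between -0.006 and 0.006 m and y of pin in the frame of nestbox between -0.001 and 0.039 m), for 0.05 s.
At the end, for the whole second after the job is handed in: front shut within 3 mm; pin upright (within 3.4 degrees) through both lugs and the tongue, collar within 2.5 mm of the upper lug, released and at rest; never over 40 N between pin and nest box; pegs, hammer and dish within 30 mm of their places (value of joint panel below 0.003 m and z of pin in the frame of nestbox between 0.154 and 0.1595 m and x of pin in the frame of nestbox between -0.005 and 0.005 m and y of pin in the frame of nestbox between 0 and 0.038 m and angle between pin's own z axis and vertical below 0.06 rad and linear speed of pin below 0.02 m/s); the robot touches nothing.
It fails at once if the pin is forced: more than 40 N between it and the nest box (contact force between pin and nestbox above 40 N).
It fails at once if a bystander is disturbed (distance of any of peg_a, peg_b, hammer, dish from where it was at the start of the episode above 0.03 m).
It also fails if it takes over 72 s, if anything falls off the work surface, if the arm or the gripper's body presses on something with over 40 N, if the wrist force passes 120 N, or if a joint passes its speed limit or range.

## Working session

There is one attempt and no reset: what is moved stays moved. The work goes in short steps, Python scripts to look and compute and a tool call to move; the robot and the scene stay as the last step left them, time stands still between calls to the robot, and variables do not carry over. Pictures are saved under pics/ and viewed, at most 10 in all, crops included, and the job is handed in when it is done.

Besides the shell and the picture viewer there is one more tool, called as name(argument=value, ...) on one line, values as JSON. carry_out: Moves the arm, as the interface text tells. Its arguments: {"type":"object","properties":{"steps":{"type":"array"}},"required":["steps"]}

```bash
mkdir -p pics
cat > h.py <<'E'
import numpy as np, cv2
from bench import ctrl
def snap(n,f):
    im=ctrl.camera(n); cv2.imwrite(f,cv2.cvtColor(im,cv2.COLOR_RGB2BGR)); return im
def K(n):
    p=ctrl.camera_params(n); f=200/np.tan(np.radians(p["vertical_fov"])/2); return p,f
def ray(n,u,v):
    p,f=K(n); d=np.array([(u-p["cx"])/f,(v-p["cy"])/f]); s=d.copy()
    for _ in range(50): s=d/(1+p["k1"]*(s@s))
    T=np.array(p["cam_to_world"]); return T[:3,3],T[:3,:3]@np.array([s[0],s[1],1])
def atz(n,u,v,z):
    o,d=ray(n,u,v); return o+d*(z-o[2])/d[2]
def tri(n1,p1,n2,p2):
    o1,d1=ray(n1,*p1);o2,d2=ray(n2,*p2)
    t=np.linalg.lstsq(np.c_[d1,-d2],o2-o1,rcond=None)[0]
    a=o1+t[0]*d1;b=o2+t[1]*d2; return (a+b)/2,np.linalg.norm(a-b)
def proj(n,X):
    p,f=K(n);T=np.array(p["cam_to_world"]);c=T[:3,:3].T@(np.array(X)-T[:3,3]);s=c[:2]/c[2];s=s*(1+p["k1"]*(s@s))
    return np.array([p["cx"],p["cy"]])+f*s
E
python3 - <<'E'
from h import *
for n in("side","top"):
    snap(n,f"pics/{n}0.png"); p=ctrl.camera_params(n); print(n,p["vertical_fov"],p["k1"],np.round(p["cam_to_world"],3).tolist())
o=ctrl.get_obs();print(o["eef_pos"],o["eef_rot"],o["time_s"])
E
```

```text
side 56.83573793979575 -0.0450346324604578 [[0.917, -0.2, 0.345, 0.219], [-0.398, -0.504, 0.767, -0.894], [0.02, -0.84, -0.542, 0.618], [0.0, 0.0, 0.0, 1.0]]
top 54.84410440717625 -0.015081243714210529 [[0.055, -0.977, 0.205, 0.301], [-0.998, -0.053, 0.015, -0.17], [-0.004, -0.206, -0.979, 1.165], [0.0, 0.0, 0.0, 1.0]]
[0.25953716 0.51265427 0.30304638] [-3.40920973e-04  2.32269222e-01  9.72651194e-01 -7.40107208e-04] 0.1
```

View pics/side0.png

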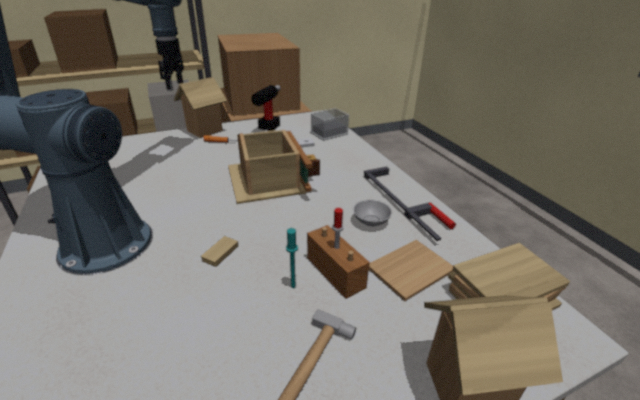

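View pics/top0.png

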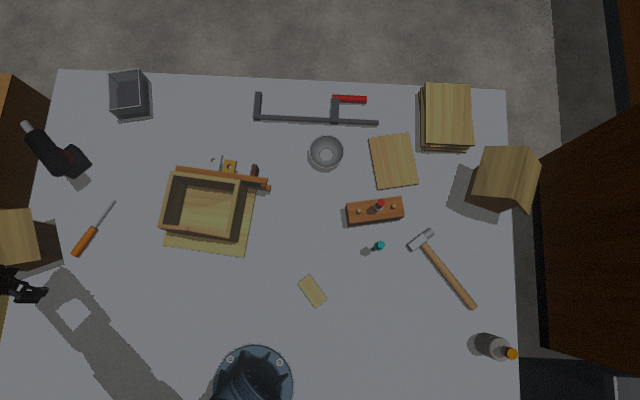

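The top view shows the box front facing up (world +x), around (165–270, 165–190), with the lug/tongue near (215–232, 162) and the handle near (255, 170). The rack is at (375, 210) with the red pin in its middle hole at (380, 204). I'll enlarge both areas.

Run:
```python
import cv2,numpy as np
t=cv2.imread("pics/top0.png");s=cv2.imread("pics/side0.png")
cv2.imwrite("pics/c1.png",cv2.resize(t[145:215,155:280],None,fx=6.4,fy=6.4,interpolation=cv2.INTER_CUBIC))
a=cv2.resize(s[120:205,225:330],(0,0),fx=5.5,fy=5.5,interpolation=cv2.INTER_CUBIC)
cv2.imwrite("pics/c2.png",a)
b=cv2.resize(t[185:235,335:415],(0,0),fx=5,fy=5,interpolation=cv2.INTER_CUBIC)
c=cv2.resize(s[200:300,300:375],(0,0),fx=5,fy=5,interpolation=cv2.INTER_CUBIC)
o=np.zeros((500,780,3),np.uint8);o[:250,:400]=b;o[:,403:778]=c
cv2.imwrite("pics/c3.png",o)
```

```text
(no output)
```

View pics/c1.png

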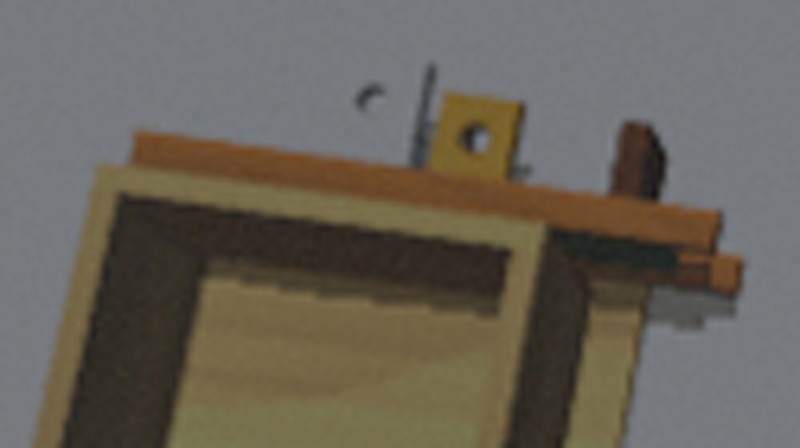

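View pics/c2.png

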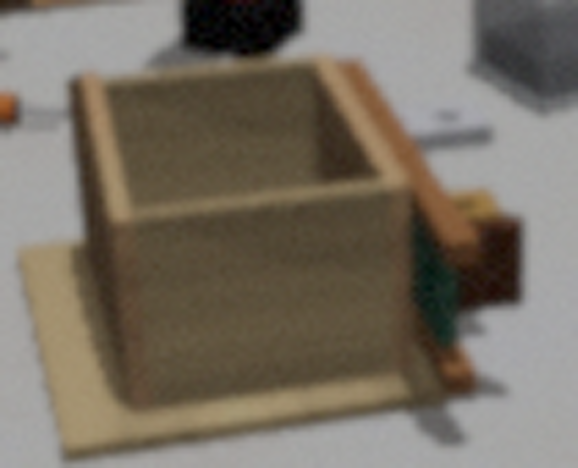

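View pics/c3.png

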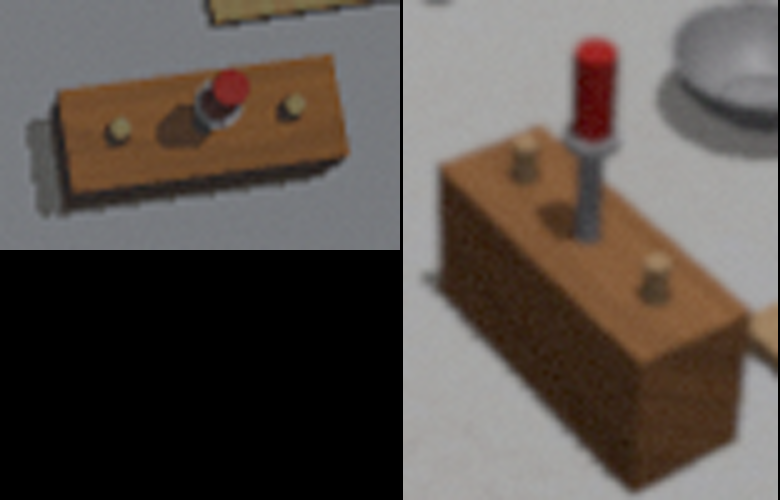

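The crops show these pixel positions:

| Feature | Top view | Side view |
|---|---|---|
| Lug hole | about (213.0, 160.2) | about (306.5, 141.3) |
| Tongue hole | about (229.2, 166.4) | – |
| Handle block | about (254.5, 170) | right end at (315, 168) |
| Red head's top | (381.2, 202.7) | (338.3, 208.6) |

Run:
```python
from h import *
np.set_printoptions(precision=4,suppress=True)
c1=lambda x,y:(155+x/6.4-.42,145+y/6.4-.42)
c2=lambda x,y:(225+x/5.5-.4,120+y/5.5-.4)
c3t=lambda x,y:(335+x/5-.4,185+y/5-.4)
c3s=lambda x,y:(300+(x-403)/5-.4,200+y/5-.4)
print("lug hole top",atz("top",*c1(371,97),.13),"side",atz("side",*c2(450,117),.13))
tg=[c1(*p) for p in((445,92),(524,103),(475,137))]
print("tongue L,R,hole",[atz("top",*p,.089) for p in tg])
print("wall corners FL FR",[atz("top",*c1(*p),.13) for p in((97,165),(547,222))])
print("batten front L,R",[atz("top",*c1(*p),.13) for p in((135,130),(720,212))])
print("handle top",[atz("top",*c1(*p),.116) for p in((623,122),(655,125),(614,193),(645,195))])
print("side wall corners top FR, BR", [atz("side",*c2(*p),.13) for p in((408,188),(128,220),(322,60))])
print("handle side top corner",atz("side",*c2(521,216),.116),atz("side",*c2(484,220),.116))
print("head top (z=.181)",atz("top",*c3t(231,88),.181),"side",atz("side",*c3s(597,47),.181))
print("collar", atz("top",*c3t(219,104),.137),"side collar ctr",atz("side",*c3s(593,139),.137),"shank base side",atz("side",*c3s(588,240),.08))
print("rack top corners",[atz("top",*c3t(*p),.08) for p in((58,92),(331,57),(348,155),(72,190))])
print("pegs",[atz("top",*c3t(*p),.1) for p in((120,129),(294,105))],[atz("side",*c3s(*p),.1) for p in((526,142),(657,260))])
```

```text
lug hole top [0.6153 0.1471 0.13  ] side [0.6171 0.1493 0.13  ]
tongue L,R,hole [array([0.6319, 0.1261, 0.089 ]), array([0.6286, 0.0894, 0.089 ]), array([0.6113, 0.1101, 0.089 ])]
wall corners FL FR [array([0.5781, 0.2637, 0.13  ]), array([0.5629, 0.0642, 0.13  ])]
batten front L,R [array([0.5948, 0.2491, 0.13  ]), array([ 0.5714, -0.0105,  0.13  ])]
handle top [array([0.6139, 0.0381, 0.116 ]), array([0.6133, 0.0238, 0.116 ]), array([0.5812, 0.0391, 0.116 ]), array([0.581 , 0.0254, 0.116 ])]
side wall corners top FR, BR [array([0.5608, 0.0674, 0.13  ]), array([0.4086, 0.0845, 0.13  ]), array([0.5739, 0.2604, 0.13  ])]
handle side top corner [0.6166 0.039  0.116 ] [0.5957 0.0418 0.116 ]
head top (z=.181) [ 0.5083 -0.3196  0.181 ] side [ 0.5111 -0.3152  0.181 ]
collar [ 0.5083 -0.32    0.137 ] side collar ctr [ 0.5085 -0.3207  0.137 ] shank base side [ 0.5087 -0.3204  0.08  ]
rack top corners [array([ 0.5218, -0.2358,  0.08  ]), array([ 0.5509, -0.3921,  0.08  ]), array([ 0.4942, -0.4024,  0.08  ]), array([ 0.4656, -0.246 ,  0.08  ])]
pegs [array([ 0.4985, -0.2702,  0.1   ]), array([ 0.5175, -0.3675,  0.1   ])] [array([ 0.5009, -0.267 ,  0.1   ]), array([ 0.5197, -0.3648,  0.1   ])]
```

```bash
cat >> h.py <<'E'
from scipy.spatial.transform import Rotation as Ro
def go(x,y,z,ydir=None):
    o=ctrl.get_obs(); w,*v=o["eef_rot"]; R=Ro.from_quat([*v,w]); M=R.as_matrix()
    d=M.T@(np.array([x,y,z])-o["eef_pos"]); print("shift",np.round(d,4))
    if ydir is not None:
        yd=np.array([*ydir,0.]);yd/=np.linalg.norm(yd)
        if yd@M[:,1]<0: yd=-yd
        T=np.c_[np.cross(yd,[0,0,-1]),yd,[0,0,-1]]
        print("rotvec",np.round((R.inv()*Ro.from_matrix(T)).as_rotvec(),4))
def st():
    o=ctrl.get_obs(); print({k:np.round(o[k],4) for k in("time_s","eef_pos","eef_rot","wrist_force","opening","grasp_force")})
E
python3 - <<'E'
from h import *
go(.605,.031,.303,(.082,.9966)); go(.605,.031,.156)
E
```

```text
shift [-5.258e-01 -2.736e-01  3.000e-04]
rotvec [-0.0015 -0.0006 -0.3867]
shift [-0.5259 -0.2734  0.1473]
```

carry_out(steps=[-0.526, -0.2735, 0, 0, 0, -0.387, 0.5, -0.526, -0.2735, 0, 0, 0, -0.387, 0.5, -0.526, -0.2735, 0, 0, 0, -0.387, 0.5, -0.526, -0.2735, 0, 0, 0, -0.387, 0.5, -0.526, -0.2735, 0, 0, 0, -0.387, 0.5, -0.526, -0.2735, 0, 0, 0, -0.387, 0.5, -0.526, -0.2735, 0, 0, 0, -0.387, 0.5, -0.526, -0.2735, 0, 0, 0, -0.387, 0.5, -0.526, -0.2735, 0, 0, 0, -0.387, 0.5, -0.526, -0.2735, 0, 0, 0, -0.387, 0.5, -0.526, -0.2735, 0, 0, 0, -0.387, 0.5, -0.526, -0.2735, 0, 0, 0, -0.387, 0.5, -0.526, -0.2735, 0, 0, 0, -0.387, 0.5, -0.526, -0.2735, 0.06, 0, 0, -0.387, 0.5, -0.526, -0.2735, 0.09, 0, 0, -0.387, 0.5, -0.526, -0.2735, 0.12, 0, 0, -0.387, 0.5, -0.526, -0.2735, 0.147, 0, 0, -0.387, 0.5, -0.526, -0.2735, 0.147, 0, 0, -0.387, 0.5])

```text
time_s: 1.9
eef_pos: [0.602, 0.0322, 0.1521]
eef_rot: [-0.005, 0.041, 0.999, 0.001]
wrist_force: [0.3, 0.9, -0.6]
opening: 0.497
grasp_force: 0.0
```

Run:
```python
from h import *
st()
t=snap("top","pics/t1.png");s=snap("side","pics/s1.png")
a=cv2.resize(t[140:200,200:280],None,fx=4.9,fy=4.9,interpolation=2);b=cv2.resize(s[110:200,260:350],None,fx=4.4,fy=4.4,interpolation=2)
o=np.zeros((400,800,3),np.uint8);o[:a.shape[0],:a.shape[1]]=a;o[:b.shape[0],400:400+b.shape[1]]=b
cv2.imwrite("pics/c4.png",o[:,:,::-1])
```

```text
{'time_s': np.float64(1.9), 'eef_pos': array([0.602 , 0.0322, 0.1521]), 'eef_rot': array([-4.700e-03,  4.080e-02,  9.992e-01,  5.000e-04]), 'wrist_force': array([ 0.3279,  0.8549, -0.5602]), 'opening': np.float64(0.4965), 'grasp_force': np.float64(0.0)}
```

View pics/c4.png

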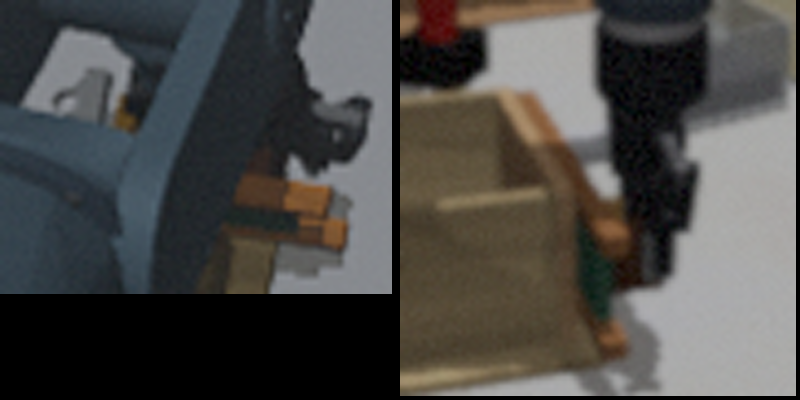

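In c4 the near finger stands to the +y side of the handle and clear of it, at about (655, 260), and the handle lies between the fingers. I'll pinch it.

carry_out(steps=[0, 0, 0, 0, 0, 0, 0, 0, 0, 0, 0, 0, 0, 0, 0, 0, 0, 0, 0, 0, 0, 0, 0, 0, 0, 0, 0, 0, 0, 0, 0, 0, 0, 0, 0])

```text
time_s: 2.5
eef_pos: [0.6067, 0.0315, 0.1592]
eef_rot: [0.002, 0.041, 0.999, 0.0]
wrist_force: [-1.1, 2.2, 7.8]
opening: 0.153
grasp_force: 59.4
```

Run:
```python
from h import *
st()
o=ctrl.get_obs()["eef_pos"]; go(o[0]+.003,o[1]+.036,o[2],(.082,.9966))
```

```text
{'time_s': np.float64(2.5), 'eef_pos': array([0.6067, 0.0315, 0.1592]), 'eef_rot': array([1.800e-03, 4.110e-02, 9.992e-01, 1.000e-04]), 'wrist_force': array([-1.1015,  2.2177,  7.7686]), 'opening': np.float64(0.1525), 'grasp_force': np.float64(59.3529)}
shift [-0.      0.0361  0.    ]
rotvec [ 0.0004  0.0037 -0.0001]
```

carry_out(steps=[0, 0.008, 0, 0, 0, 0, 0, 0, 0.016, 0, 0, 0, 0, 0, 0, 0.024, 0, 0, 0, 0, 0, 0, 0.029, 0, 0, 0, 0, 0, 0, 0.031, 0, 0, 0, 0, 0, 0, 0.033, 0, 0, 0, 0, 0, 0, 0.033, 0, 0, 0, 0, 0])

```text
time_s: 3.2
eef_pos: [0.6095, 0.0638, 0.1593]
eef_rot: [0.002, 0.041, 0.999, -0.0]
wrist_force: [-0.4, -2.1, 6.7]
opening: 0.153
grasp_force: 59.3
```

carry_out(steps=[0, 0.0015, 0, 0, 0, 0, 0, 0, 0.003, 0, 0, 0, 0, 0, 0, 0.003, 0, 0, 0, 0, 0])

```text
time_s: 3.5
eef_pos: [0.6098, 0.0666, 0.1593]
eef_rot: [0.002, 0.041, 0.999, -0.001]
wrist_force: [-0.6, -0.9, 6.8]
opening: 0.153
grasp_force: 59.3
```

carry_out(steps=[0, 0.001, 0, 0, 0, 0, 0, 0, 0.002, 0, 0, 0, 0, 0, 0, 0.002, 0, 0, 0, 0, 0])

```text
time_s: 3.8
eef_pos: [0.61, 0.0685, 0.1593]
eef_rot: [0.002, 0.041, 0.999, -0.001]
wrist_force: [-0.8, -2.1, 6.9]
opening: 0.158
grasp_force: 59.3
```

carry_out(steps=[0, 0.001, 0, 0, 0, 0, 0, 0, 0.002, 0, 0, 0, 0, 0, 0, 0.002, 0, 0, 0, 0, 0])

```text
time_s: 4.1
eef_pos: [0.6101, 0.0699, 0.1593]
eef_rot: [0.002, 0.041, 0.999, -0.001]
wrist_force: [-1.0, -4.9, 6.4]
opening: 0.152
grasp_force: 59.5
```

carry_out(steps=[0, 0.001, 0, 0, 0, 0, 0, 0, 0.002, 0, 0, 0, 0, 0, 0, 0.002, 0, 0, 0, 0, 0])

```text
time_s: 4.4
eef_pos: [0.6102, 0.0701, 0.1593]
eef_rot: [0.002, 0.041, 0.999, -0.002]
wrist_force: [-3.0, -12.2, 7.2]
opening: 0.155
grasp_force: 59.7
```

carry_out(steps=[0, -0.0015, 0, 0, 0, 0, 0.45, 0, -0.0015, 0, 0, 0, 0, 0.45, 0, -0.0015, 0, 0, 0, 0, 0.45, 0, -0.0015, 0, 0, 0, 0, 0.45, 0, -0.0015, -0.04, 0, 0, 0, 0.45, 0, -0.0015, -0.09, 0, 0, 0, 0.45, 0, -0.0015, -0.14, 0, 0, 0, 0.45, 0, -0.0015, -0.14, 0, 0, 0, 0.45])

```text
time_s: 5.2
eef_pos: [0.6123, 0.0719, 0.306]
eef_rot: [0.007, 0.041, 0.999, -0.0]
wrist_force: [0.8, 0.4, 0.9]
opening: 0.45
grasp_force: 0.0
```

Run:
```python
from h import *
st(); go(.5087,-.3195,.30,(.082,.9966)); go(.5087,-.3195,.213)
```

```text
{'time_s': np.float64(5.2), 'eef_pos': array([0.6123, 0.0719, 0.306 ]), 'eef_rot': array([ 7.400e-03,  4.050e-02,  9.992e-01, -2.000e-04]), 'wrist_force': array([0.8062, 0.3688, 0.9032]), 'opening': np.float64(0.4504), 'grasp_force': np.float64(0.0)}
shift [ 0.0716 -0.3985  0.0048]
rotvec [0.0003 0.0148 0.001 ]
shift [ 0.0729 -0.3986  0.0918]
```

carry_out(steps=[0.071, -0.3985, 0, 0, 0, 0, 0.45, 0.071, -0.3985, 0, 0, 0, 0, 0.45, 0.071, -0.3985, 0, 0, 0, 0, 0.45, 0.071, -0.3985, 0, 0, 0, 0, 0.45, 0.071, -0.3985, 0, 0, 0, 0, 0.45, 0.071, -0.3985, 0, 0, 0, 0, 0.45, 0.071, -0.3985, 0, 0, 0, 0, 0.45, 0.071, -0.3985, 0, 0, 0, 0, 0.45, 0.071, -0.3985, 0, 0, 0, 0, 0.45, 0.071, -0.3985, 0, 0, 0, 0, 0.45, 0.071, -0.3985, 0, 0, 0, 0, 0.45, 0.071, -0.3985, 0, 0, 0, 0, 0.45, 0.071, -0.3985, 0, 0, 0, 0, 0.45])

```text
time_s: 6.5
eef_pos: [0.5061, -0.3181, 0.297]
eef_rot: [0.0, 0.04, 0.999, 0.0]
wrist_force: [-0.7, 0.2, 0.1]
opening: 0.449
grasp_force: 0.0
```

Run:
```python
from h import *
st(); go(.5087,-.3195,.213,(.082,.9966))
t=snap("top","pics/t2.png");s=snap("side","pics/s2.png")
a=cv2.resize(t[145:205,190:280],None,fx=4.4,fy=4.4,interpolation=2);b=cv2.resize(s[110:200,260:350],None,fx=4.4,fy=4.4,interpolation=2)
c=cv2.resize(s[180:260,280:400],None,fx=3.3,fy=3.3,interpolation=2)
o=np.zeros((560,800,3),np.uint8);o[:a.shape[0],:a.shape[1]]=a;o[:b.shape[0],400:400+b.shape[1]]=b;o[290:290+c.shape[0],:c.shape[1]]=c
cv2.imwrite("pics/c5.png",o[:,:,::-1])
```

```text
{'time_s': np.float64(6.5), 'eef_pos': array([ 0.5061, -0.3181,  0.297 ]), 'eef_rot': array([0.000e+00, 3.970e-02, 9.992e-01, 1.000e-04]), 'wrist_force': array([-0.7305,  0.2171,  0.0599]), 'opening': np.float64(0.4488), 'grasp_force': np.float64(0.0)}
shift [-0.0027 -0.0012  0.084 ]
rotvec [0.0001 0.0001 0.0026]
```

View pics/c5.png

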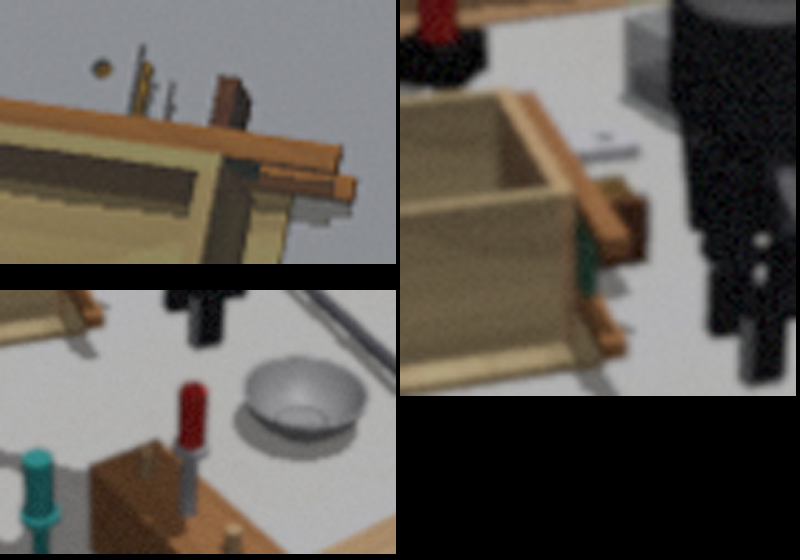

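The front is shut: the tongue's brass shows inside the upper lug hole at top-view (212.8, 160.3). The open gripper hangs over the red pin, with its tip at side-view (342, 195). Going down to grasp it.

carry_out(steps=[-0.0027, -0.0012, 0, 0, 0, 0, 0.45, -0.0027, -0.0012, 0.03, 0, 0, 0, 0.45, -0.0027, -0.0012, 0.06, 0, 0, 0, 0.45, -0.0027, -0.0012, 0.083, 0, 0, 0, 0.45, -0.0027, -0.0012, 0.083, 0, 0, 0, 0.45, -0.0027, -0.0012, 0.083, 0, 0, 0, 0.45, -0.0027, -0.0012, 0.083, 0, 0, 0, 0, -0.0027, -0.0012, 0.083, 0, 0, 0, 0, -0.0027, -0.0012, 0.083, 0, 0, 0, 0, -0.0027, -0.0012, 0.083, 0, 0, 0, 0, -0.0027, -0.0012, 0.083, 0, 0, 0, 0])

```text
time_s: 7.7
eef_pos: [0.509, -0.321, 0.216]
eef_rot: [0.001, 0.041, 0.999, -0.0]
wrist_force: [0.2, 3.4, 6.7]
opening: 0.219
grasp_force: 58.3
```

carry_out(steps=[0, 0, -0.02, 0, 0, 0, 0, 0, 0, -0.05, 0, 0, 0, 0, 0, 0, -0.08, 0, 0, 0, 0, 0, 0, -0.12, 0, 0, 0, 0, 0, 0, -0.145, 0, 0, 0, 0, 0, 0, -0.145, 0, 0, 0, 0, 0, 0, -0.145, 0, 0, 0, 0])

```text
time_s: 8.4
eef_pos: [0.508, -0.3211, 0.359]
eef_rot: [0.0, 0.041, 0.999, -0.0]
wrist_force: [-0.9, -0.7, -3.1]
opening: 0.216
grasp_force: 58.9
```

Run:
```python
from h import *
st(); go(.6163,.148,.360,(.082,.9966))
```

```text
{'time_s': np.float64(8.4), 'eef_pos': array([ 0.508 , -0.3211,  0.359 ]), 'eef_rot': array([ 3.000e-04,  4.090e-02,  9.992e-01, -5.000e-04]), 'wrist_force': array([-0.8744, -0.6908, -3.062 ]), 'opening': np.float64(0.2163), 'grasp_force': np.float64(58.9101)}
shift [-0.0696  0.4764 -0.0014]
rotvec [-0.0009  0.0007  0.0003]
```

carry_out(steps=[-0.0696, 0.4764, 0, 0, 0, 0, 0, -0.0696, 0.4764, 0, 0, 0, 0, 0, -0.0696, 0.4764, 0, 0, 0, 0, 0, -0.0696, 0.4764, 0, 0, 0, 0, 0, -0.0696, 0.4764, 0, 0, 0, 0, 0, -0.0696, 0.4764, 0, 0, 0, 0, 0, -0.0696, 0.4764, 0, 0, 0, 0, 0, -0.0696, 0.4764, 0, 0, 0, 0, 0, -0.0696, 0.4764, 0, 0, 0, 0, 0, -0.0696, 0.4764, 0, 0, 0, 0, 0, -0.0696, 0.4764, 0, 0, 0, 0, 0, -0.0696, 0.4764, 0, 0, 0, 0, 0, -0.0696, 0.4764, 0, 0, 0, 0, 0, -0.0696, 0.4764, 0, 0, 0, 0, 0])

```text
time_s: 9.8
eef_pos: [0.6162, 0.1466, 0.3582]
eef_rot: [-0.001, 0.042, 0.999, -0.0]
wrist_force: [0.1, 0.5, -2.2]
opening: 0.219
grasp_force: 59.4
```

Run:
```python
from h import *
st()
t=snap("top","pics/t3.png");s=snap("side","pics/s3.png")
s=np.mean([s.astype(float)]+[ctrl.camera("side") for _ in range(5)],0).astype(np.uint8)
cv2.imwrite("pics/s3avg.png",s[:,:,::-1])
a=cv2.resize(t[140:190,190:240],None,fx=6,fy=6,interpolation=2);b=cv2.resize(s[85:160,275:335],None,fx=8,fy=8,interpolation=2)
o=np.zeros((600,790,3),np.uint8);o[:300,:300]=a;o[:600,305:785]=b
cv2.imwrite("pics/c6.png",o[:,:,::-1])
for X in((*ctrl.get_obs()["eef_pos"][:2],.163),(.6163,.148,.13)): print(proj("side",X),proj("top",X))
```

```text
{'time_s': np.float64(9.8), 'eef_pos': array([0.6162, 0.1466, 0.3582]), 'eef_rot': array([-5.000e-04,  4.180e-02,  9.991e-01, -2.000e-04]), 'wrist_force': array([ 0.0695,  0.4733, -2.1576]), 'opening': np.float64(0.2188), 'grasp_force': np.float64(59.4234)}
[306.33154472 131.55288846] [209.11238719 155.65371845]
[306.33872908 141.05422929] [212.26294864 159.37911282]
```

View pics/c6.png

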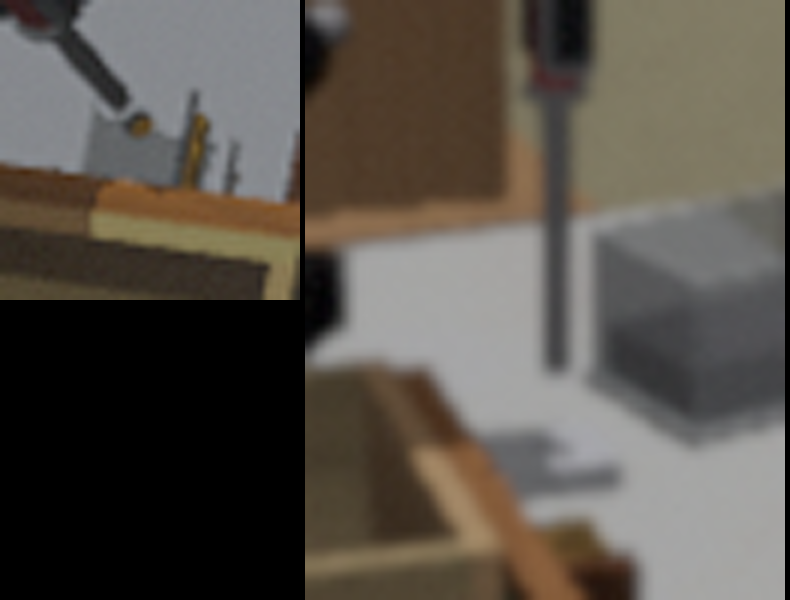

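c6 shows the pin tip hanging at top-view (209.7, 156.3) and side-view (305.9, 130.9). The lug hole is at top-view (212.8, 160.4), so the tip is within 1–2 mm of the hole axis. I'll measure both centres more finely in code.

Run:
```python
from h import *
np.set_printoptions(precision=2,suppress=True,linewidth=200)
def blob(f,u,v,r,cols=False):
    g=cv2.GaussianBlur(cv2.imread(f),(3,3),0).astype(int); u,v=int(round(u)),int(round(v))
    w=g[v-r:v+r+1,u-r:u+r+1]; print(f,(u-r,v-r)); print(w.mean(2).astype(int)); return w
blob("pics/side0.png",306,141,6);blob("pics/s2.png",306,141,6);
w=blob("pics/t2.png",213,160,4);print((w[:,:,2]-w[:,:,0]))
w=blob("pics/t3.png",211,158,6);print((w[:,:,2]-w[:,:,0]))
```

```text
pics/side0.png (300, 135)
[[166 166 166 166 165 165 165 166 165 164 161 156 149]
 [166 166 166 166 165 165 166 166 166 166 165 164 160]
 [166 166 166 166 166 166 166 166 166 167 167 166 164]
 [166 166 166 166 166 165 165 166 166 167 167 167 165]
 [167 166 165 164 162 159 158 160 162 165 167 166 166]
 [167 167 165 161 155 149 147 149 156 163 166 166 166]
 [167 168 166 161 153 146 142 145 153 161 165 164 163]
 [164 165 165 161 155 149 146 147 151 154 155 153 150]
 [154 156 155 152 147 142 139 138 138 137 134 131 129]
 [134 136 135 131 127 123 121 120 119 118 115 112 112]
 [113 115 115 114 112 111 110 111 113 113 114 113 116]
 [102 106 110 114 117 119 120 123 126 129 131 132 135]
 [100 109 119 130 137 141 142 144 146 149 151 152 154]]
pics/s2.png (300, 135)
[[176 177 177 177 177 177 176 176 176 175 172 168 161]
 [177 177 177 177 177 178 177 176 176 176 176 175 172]
 [177 178 178 177 177 177 177 177 177 177 177 177 176]
 [177 178 178 177 176 176 176 177 177 178 178 177 177]
 [178 178 178 175 172 170 169 171 174 177 178 178 177]
 [179 179 177 173 166 159 156 160 167 174 177 178 178]
 [178
[... 1612 characters left out ...]
0 101 100  93  82  76  77  85  97 107 117]
 [104  99 100 100 100  98  94  90  91  94  98 102 104]
 [102  98  99 100 100  99  99  98  98  99 100 101 100]]
[[-1 -1 -2 -3 -5 -7 -7 -8 -7 -7 -7 -7 -7]
 [-2 -2 -1 -1 -4 -6 -7 -8 -7 -7 -7 -7 -7]
 [-4 -2 -2 -2 -2 -3 -6 -7 -7 -8 -8 -7 -7]
 [-6 -4 -2 -1 -1 -1 -4 -7 -8 -8 -7 -7 -7]
 [-7 -6 -3 -1 -1 -1 -4 -7 -8 -7 -7 -6 -6]
 [-7 -7 -6 -4 -2 -2 -5 -6 -8 -7 -7 -6 -6]
 [-6 -7 -6 -6 -4 -4 -5 -4 -3 -3 -6 -7 -7]
 [-6 -5 -6 -6 -5 -4 -3  5 14 14  3 -5 -7]
 [-6 -5 -5 -5 -5 -4  5 21 37 34 15 -2 -7]
 [-6 -5 -4 -4 -5 -2  9 29 43 36 14 -1 -7]
 [-5 -4 -4 -4 -5 -4  5 19 25 17  4 -3 -6]
 [-5 -4 -4 -5 -5 -5 -2  2  3  1 -3 -4 -5]
 [-5 -5 -4 -4 -4 -5 -4 -4 -4 -5 -5 -4 -4]]
```

Run:
```python
from h import *
st(); go(.616,.1476,.332,(.082,.9966))
# pin axis & tip, side and top: subpixel
for n,f in(("side","pics/s3avg.png"),):
    g=cv2.imread(f).mean(2)
    for v in range(100,134,3):
        r=g[v,298:314]; print(v,r.astype(int))
    print(g[124:138,304:309].astype(int).T)
X=ctrl.get_obs()["eef_pos"]
for z in(.162,.18,.20,.22,.27): print(z,proj("side",(X[0],X[1],z)),proj("top",(X[0],X[1],z)))
```

```text
{'time_s': np.float64(10.15), 'eef_pos': array([0.6164, 0.1477, 0.3591]), 'eef_rot': array([1.000e-04, 4.120e-02, 9.992e-01, 0.000e+00]), 'wrist_force': array([ 0.6772, -0.3067, -2.9646]), 'opening': np.float64(0.2175), 'grasp_force': np.float64(59.4131)}
shift [ 0.0004 -0.0001  0.0271]
rotvec [ 0.0001  0.0003 -0.0003]
100 [ 56  65  90 107 111 105  89  69  63  72  94 110 114 115 115 116]
103 [ 57  66  87 105 108 105  92  71  65  72  93 110 114 114 114 117]
106 [ 56  64  88 105 110 105  92  71  64  72  93 111 115 115 115 116]
109 [ 65  75  94 105 108 103  92  72  63  71  93 108 114 114 115 114]
112 [107 106 109 113 114 112  95  74  65  80 114 136 140 142 145 145]
115 [162 162 162 163 163 157 133  88  71  92 133 153 141 109  94 100]
118 [164 162 163 164 163 158 134  87  70  95 134 152 140 107  89  88]
121 [164 163 163 163 163 157 133  89  69  94 133 152 138 107  88  87]
124 [164 164 164 163 163 158 133  88  68  94 134 153 139 106  86  82]
127 [165 164 165 164 164 159 133  87  69  95 135 153 139 106  79  61]
130 [166 165 165 165 165 160 138  98  79 101 138 153 137 105  79  64]
133 [165 165 165 165 165 165 164 162 162 163 162 153 135 115 104  98]
[[133 133 132 133 134 134 138 147 158 164 165 164 164 160]
 [ 88  86  87  87  86  88  98 124 151 162 165 164 163 161]
 [ 68  69  69  69  70  69  79 114 147 162 165 165 164 161]
 [ 94  93  94  95  94  93 101 126 152 163 165 164 165 163]
 [134 133 135 135 135 135 138 146 155 162 164 165 165 167]]
0.162 [306.33356858 131.84596407] [209.21452349 155.76935008]
0.18 [306.29702928 126.53107695] [207.3466676  153.65463175]
0.2 [306.25616215 120.52611712] [205.19566383 151.21918228]
0.22 [306.21502176 114.41411128] [202.96057495 148.68834516]
0.27 [306.11104501  98.6498725 ] [196.97108399 141.90539896]
```

The side view puts the pin axis and the hole in the same column (306.0). With the top view and the handle's stop position, the best estimate of the hole is (0.616, 0.147). I'll lower gently and feel.

carry_out(steps=[0.0004, -0.0006, 0.015, 0, 0, 0, 0, 0.0004, -0.0006, 0.025, 0, 0, 0, 0, 0.0004, -0.0006, 0.03, 0, 0, 0, 0, 0.0004, -0.0006, 0.032, 0, 0, 0, 0, 0.0004, -0.0006, 0.034, 0, 0, 0, 0, 0.0004, -0.0006, 0.035, 0, 0, 0, 0, 0.0004, -0.0006, 0.035, 0, 0, 0, 0])

```text
time_s: 10.85
eef_pos: [0.6159, 0.1474, 0.324]
eef_rot: [0.0, 0.041, 0.999, -0.0]
wrist_force: [0.1, -1.1, -1.8]
opening: 0.218
grasp_force: 59.3
```

carry_out(steps=[0, 0, 0.001, 0, 0, 0, 0, 0, 0, 0.002, 0, 0, 0, 0, 0, 0, 0.002, 0, 0, 0, 0])

```text
time_s: 11.15
eef_pos: [0.6159, 0.1474, 0.3219]
eef_rot: [0.0, 0.041, 0.999, -0.0]
wrist_force: [-0.3, -0.3, -1.5]
opening: 0.222
grasp_force: 59.3
```

carry_out(steps=[0, 0, 0.001, 0, 0, 0, 0, 0, 0, 0.002, 0, 0, 0, 0, 0, 0, 0.002, 0, 0, 0, 0])

```text
time_s: 11.45
eef_pos: [0.6159, 0.1475, 0.3197]
eef_rot: [-0.0, 0.041, 0.999, -0.0]
wrist_force: [-0.4, -0.6, -1.5]
opening: 0.222
grasp_force: 59.4
```

carry_out(steps=[0, 0, 0.002, 0, 0, 0, 0, 0, 0, 0.004, 0, 0, 0, 0, 0, 0, 0.006, 0, 0, 0, 0, 0, 0, 0.006, 0, 0, 0, 0])

```text
time_s: 11.85
eef_pos: [0.6157, 0.1475, 0.3133]
eef_rot: [-0.0, 0.041, 0.999, 0.0]
wrist_force: [0.6, -0.9, -3.0]
opening: 0.223
grasp_force: 59.4
```

carry_out(steps=[0, 0, 0.002, 0, 0, 0, 0, 0, 0, 0.004, 0, 0, 0, 0, 0, 0, 0.006, 0, 0, 0, 0, 0, 0, 0.006, 0, 0, 0, 0])

```text
time_s: 12.25
eef_pos: [0.6158, 0.1475, 0.3074]
eef_rot: [-0.0, 0.041, 0.999, 0.0]
wrist_force: [-0.6, -0.8, -2.3]
opening: 0.218
grasp_force: 59.4
```

carry_out(steps=[0, 0, 0.002, 0, 0, 0, 0, 0, 0, 0.004, 0, 0, 0, 0, 0, 0, 0.006, 0, 0, 0, 0, 0, 0, 0.006, 0, 0, 0, 0])

```text
time_s: 12.65
eef_pos: [0.6158, 0.1475, 0.3014]
eef_rot: [-0.0, 0.041, 0.999, 0.0]
wrist_force: [-0.1, -0.3, -2.6]
opening: 0.217
grasp_force: 59.4
```

carry_out(steps=[0, 0, 0.004, 0, 0, 0, 0, 0, 0, 0.008, 0, 0, 0, 0, 0, 0, 0.012, 0, 0, 0, 0, 0, 0, 0.015, 0, 0, 0, 0, 0, 0, 0.0165, 0, 0, 0, 0, 0, 0, 0.018, 0, 0, 0, 0, 0, 0, 0.018, 0, 0, 0, 0])

```text
time_s: 13.35
eef_pos: [0.6158, 0.1475, 0.2837]
eef_rot: [-0.0, 0.041, 0.999, -0.0]
wrist_force: [-0.3, -0.5, -2.8]
opening: 0.216
grasp_force: 59.4
```

carry_out(steps=[0, 0, 0.001, 0, 0, 0, 0, 0, 0, 0.002, 0, 0, 0, 0, 0, 0, 0.003, 0, 0, 0, 0, 0, 0, 0.003, 0, 0, 0, 0])

```text
time_s: 13.75
eef_pos: [0.6159, 0.1474, 0.2807]
eef_rot: [-0.0, 0.041, 0.999, -0.0]
wrist_force: [0.1, 0.5, -1.3]
opening: 0.214
grasp_force: 59.4
```

carry_out(steps=[0, 0, 0.002, 0, 0, 0, 0, 0, 0, 0.004, 0, 0, 0, 0, 0, 0, 0.006, 0, 0, 0, 0, 0, 0, 0.006, 0, 0, 0, 0])

```text
time_s: 14.15
eef_pos: [0.6157, 0.1475, 0.2744]
eef_rot: [-0.0, 0.041, 0.999, 0.0]
wrist_force: [-0.7, 0.1, -1.7]
opening: 0.22
grasp_force: 59.4
```

carry_out(steps=[0, 0, 0.004, 0, 0, 0, 0, 0, 0, 0.008, 0, 0, 0, 0, 0, 0, 0.012, 0, 0, 0, 0, 0, 0, 0.016, 0, 0, 0, 0, 0, 0, 0.02, 0, 0, 0, 0, 0, 0, 0.024, 0, 0, 0, 0, 0, 0, 0.028, 0, 0, 0, 0, 0, 0, 0.028, 0, 0, 0, 0])

```text
time_s: 14.95
eef_pos: [0.6155, 0.1475, 0.246]
eef_rot: [-0.001, 0.041, 0.999, 0.0]
wrist_force: [0.2, -0.7, -2.0]
opening: 0.215
grasp_force: 59.3
```

carry_out(steps=[0, 0, 0.001, 0, 0, 0, 0, 0, 0, 0.003, 0, 0, 0, 0, 0, 0, 0.005, 0, 0, 0, 0, 0, 0, 0.005, 0, 0, 0, 0])

```text
time_s: 15.35
eef_pos: [0.6158, 0.1475, 0.2416]
eef_rot: [-0.0, 0.041, 0.999, -0.0]
wrist_force: [-0.2, 0.0, -2.2]
opening: 0.214
grasp_force: 59.3
```

carry_out(steps=[0, 0, 0.001, 0, 0, 0, 0, 0, 0, 0.002, 0, 0, 0, 0, 0, 0, 0.004, 0, 0, 0, 0, 0, 0, 0.004, 0, 0, 0, 0])

```text
time_s: 15.75
eef_pos: [0.6159, 0.1474, 0.2379]
eef_rot: [0.0, 0.041, 0.999, -0.0]
wrist_force: [0.4, -0.8, -1.8]
opening: 0.213
grasp_force: 59.4
```

carry_out(steps=[0, 0, 0.001, 0, 0, 0, 0, 0, 0, 0.003, 0, 0, 0, 0, 0, 0, 0.005, 0, 0, 0, 0, 0, 0, 0.005, 0, 0, 0, 0])

```text
time_s: 16.15
eef_pos: [0.6159, 0.1474, 0.2324]
eef_rot: [-0.0, 0.041, 0.999, -0.0]
wrist_force: [0.3, -0.6, -0.8]
opening: 0.22
grasp_force: 59.3
```

carry_out(steps=[0, 0, 0.001, 0, 0, 0, 0, 0, 0, 0.003, 0, 0, 0, 0, 0, 0, 0.005, 0, 0, 0, 0, 0, 0, 0.005, 0, 0, 0, 0])

```text
time_s: 16.55
eef_pos: [0.6158, 0.1475, 0.2273]
eef_rot: [-0.0, 0.041, 0.999, 0.0]
wrist_force: [0.6, -0.8, -1.2]
opening: 0.216
grasp_force: 59.3
```

carry_out(steps=[0, 0, 0.001, 0, 0, 0, 0, 0, 0, 0.003, 0, 0, 0, 0, 0, 0, 0.005, 0, 0, 0, 0, 0, 0, 0.005, 0, 0, 0, 0])

```text
time_s: 16.95
eef_pos: [0.6158, 0.1475, 0.2223]
eef_rot: [-0.0, 0.041, 0.999, 0.0]
wrist_force: [0.7, -1.4, -2.2]
opening: 0.221
grasp_force: 59.4
```

carry_out(steps=[0, 0, 0.001, 0, 0, 0, 0, 0, 0, 0.003, 0, 0, 0, 0, 0, 0, 0.005, 0, 0, 0, 0, 0, 0, 0.005, 0, 0, 0, 0])

```text
time_s: 17.35
eef_pos: [0.6157, 0.1475, 0.2173]
eef_rot: [-0.0, 0.041, 0.999, 0.0]
wrist_force: [0.6, -1.8, -1.2]
opening: 0.219
grasp_force: 59.5
```

carry_out(steps=[0, 0, 0.001, 0, 0, 0, 0, 0, 0, 0.002, 0, 0, 0, 0, 0, 0, 0.002, 0, 0, 0, 0])

```text
time_s: 17.65
eef_pos: [0.6158, 0.1475, 0.2157]
eef_rot: [-0.0, 0.041, 0.999, 0.0]
wrist_force: [-0.2, -1.3, 0.0]
opening: 0.22
grasp_force: 59.5
```

carry_out(steps=[0, 0, 0.001, 0, 0, 0, 0, 0, 0, 0.002, 0, 0, 0, 0, 0, 0, 0.002, 0, 0, 0, 0])

```text
time_s: 17.95
eef_pos: [0.616, 0.1475, 0.2141]
eef_rot: [0.0, 0.041, 0.999, 0.0]
wrist_force: [-0.2, -2.3, 2.7]
opening: 0.215
grasp_force: 59.9
```

Run:
```python
from h import *
st()
s=np.mean([ctrl.camera("side") for _ in range(4)],0).astype(np.uint8);t=np.mean([ctrl.camera("top") for _ in range(4)],0).astype(np.uint8)
a=cv2.resize(t[140:190,185:235],None,fx=6,fy=6,interpolation=2);b=cv2.resize(s[100:175,275:335],None,fx=8,fy=8,interpolation=2)
o=np.zeros((600,790,3),np.uint8);o[:300,:300]=a;o[:600,305:785]=b
cv2.imwrite("pics/c7.png",o[:,:,::-1])
for z in (.13,.135,.179): print(z,proj("side",(.616,.1475,z)))
```

```text
{'time_s': np.float64(17.95), 'eef_pos': array([0.616 , 0.1475, 0.2141]), 'eef_rot': array([1.000e-04, 4.090e-02, 9.992e-01, 0.000e+00]), 'wrist_force': array([-0.2299, -2.2856,  2.7211]), 'opening': np.float64(0.2152), 'grasp_force': np.float64(59.9438)}
0.13 [306.30770031 141.1258283 ]
0.135 [306.29748981 139.69808742]
0.179 [306.20681008 126.86158812]
```

View pics/c7.png

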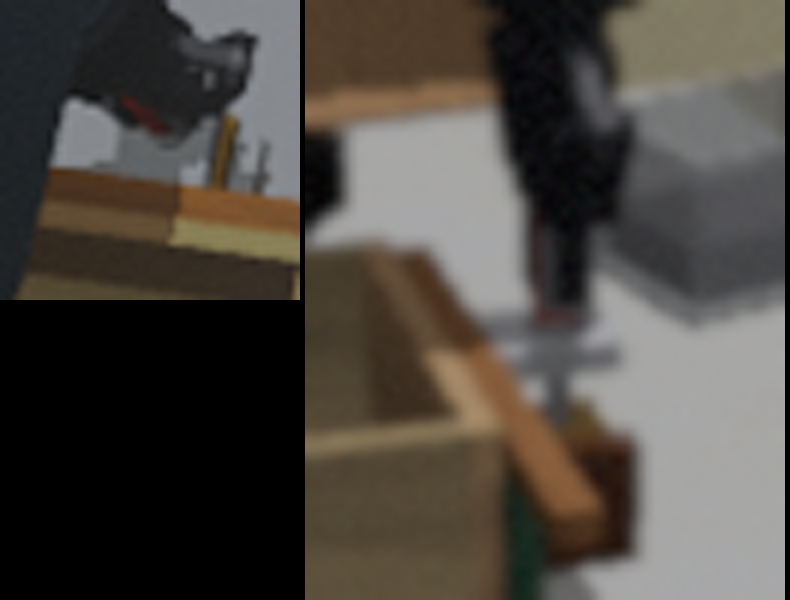

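c7 shows the shank passing below the upper lug (side about 307, 150) into the tongue, with the collar almost on the lug. I'll press on in small steps and watch the force.

carry_out(steps=[0, 0, 0.0005, 0, 0, 0, 0, 0, 0, 0.001, 0, 0, 0, 0, 0, 0, 0.001, 0, 0, 0, 0])

```text
time_s: 18.65
eef_pos: [0.616, 0.1475, 0.2141]
eef_rot: [0.0, 0.041, 0.999, -0.0]
wrist_force: [-4.9, -2.1, 10.1]
opening: 0.22
grasp_force: 60.2
```

carry_out(steps=[0, 0, 0.0005, 0, 0, 0, 0, 0, 0, 0.001, 0, 0, 0, 0, 0, 0, 0.001, 0, 0, 0, 0])

```text
time_s: 18.95
eef_pos: [0.616, 0.1475, 0.214]
eef_rot: [0.0, 0.041, 0.999, -0.0]
wrist_force: [-7.0, -2.4, 14.8]
opening: 0.216
grasp_force: 60.7
```

carry_out(steps=[0, 0, 0.0005, 0, 0, 0, 0, 0, 0, 0.001, 0, 0, 0, 0, 0, 0, 0.001, 0, 0, 0, 0])

```text
time_s: 19.25
eef_pos: [0.616, 0.1475, 0.214]
eef_rot: [0.0, 0.041, 0.999, -0.0]
wrist_force: [-9.3, -2.8, 20.0]
opening: 0.218
grasp_force: 61.2
```

It stops dead at z = 0.214 as the force rises to 20 N, which is home. I'll relax the press, let go and withdraw.

carry_out(steps=[0, 0, -0.001, 0, 0, 0, 0, 0, 0, -0.002, 0, 0, 0, 0, 0, 0, -0.003, 0, 0, 0, 0, 0, 0, -0.003, 0, 0, 0, 0.2, 0, 0, -0.003, 0, 0, 0, 0.45, 0, 0, -0.003, 0, 0, 0, 0.45, 0, 0, -0.003, 0, 0, 0, 0.45, 0, 0, -0.003, 0, 0, 0, 0.45, 0, 0, -0.01, 0, 0, 0, 0.45, 0, 0, -0.03, 0, 0, 0, 0.45, 0, 0, -0.06, 0, 0, 0, 0.45, 0, 0, -0.1, 0, 0, 0, 0.45, 0, 0, -0.13, 0, 0, 0, 0.45, 0.08, 0.05, -0.13, 0, 0, 0, 0.45, 0.12, 0.12, -0.13, 0, 0, 0, 0.45, 0.12, 0.16, -0.13, 0, 0, 0, 0.45, 0.12, 0.18, -0.13, 0, 0, 0, 0.45, 0.12, 0.18, -0.13, 0, 0, 0, 0.45])

```text
time_s: 21.05
eef_pos: [0.5092, 0.3401, 0.3419]
eef_rot: [0.0, 0.039, 0.999, 0.001]
wrist_force: [0.1, -0.7, -0.0]
opening: 0.452
grasp_force: 0.0
```

Run:
```python
from h import *
st()
s=snap("side","pics/s8.png");t=snap("top","pics/t8.png")
a=cv2.resize(t[135:200,185:260],None,fx=5,fy=5,interpolation=2);b=cv2.resize(s[100:175,275:325],None,fx=8,fy=8,interpolation=2)
o=np.zeros((600,790,3),np.uint8);o[:325,:375]=a;o[:600,380:780]=b
cv2.imwrite("pics/c8.png",o[:,:,::-1])
# red head extent in side view
m=(s[:,:,0].astype(int)-s[:,:,1]>60)&(s[:,:,0].astype(int)-s[:,:,2]>60);m[:,:290]=0;m[:,325:]=0;m[:100]=0;m[170:]=0
v,u=np.nonzero(m);print(u.min(),u.max(),v.min(),v.max())
for z in(.135,.179):print(proj("side",(.616,.1475,z)),proj("top",(.616,.1475,z)))
```

```text
{'time_s': np.float64(21.05), 'eef_pos': array([0.5092, 0.3401, 0.3419]), 'eef_rot': array([4.000e-04, 3.940e-02, 9.992e-01, 8.000e-04]), 'wrist_force': array([ 0.0833, -0.6673, -0.0283]), 'opening': np.float64(0.4516), 'grasp_force': np.float64(0.0)}
304 308 126 138
[306.29748981 139.69808742] [211.94417735 158.94334363]
[306.20681008 126.86158812] [207.49512648 153.91001306]
```

View pics/c8.png

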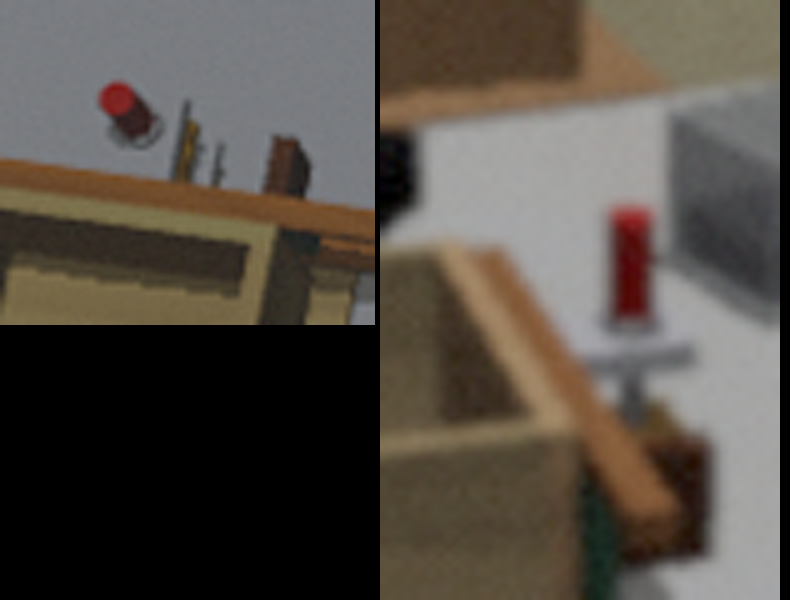

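c8 shows the red pin upright, with its collar flat on the upper lug (head rows 126–138 as predicted for home), the shank through the tongue, the front shut and the gripper clear. Handing in.

```bash
python3 -c "
from bench import ctrl
print(ctrl.hand_in())"
```

```text
the job is handed in; nothing more can be done
None
```

I slid the front shut, threaded the red-headed pin through both lugs and the tongue, pressed it home at about 20 N, released it and handed the job in at about 21 s; no verdict came back.

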